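Shut the pill organizer for the night

ROBOT

A 6-joint arm with a two-finger parallel gripper is mounted at the origin on the work surface. World frame = base frame: x ahead of the robot, y to its left, z up, the work surface at z = 0. Lengths are in mm, angles in rad, forces in N, time in s.
With the tool pointing down it reaches from about 300 to 775 mm from the base axis. Payload 14.6 kg.
Tool frame: the origin (TCP) lies on the centre line of the jaws, within the pads' length; the fingertips stand 19 mm ahead of it and the grasp point (between the pads) is the TCP (bot.tip_reach is the distance from the TCP to the fingertips, in mm); y points along the fingers, x is the direction in which the jaws open and shut, and the axes are right-handed (so a half turn about y gives the same grasp; the last joint's range is limited). The gripper opens to 85 mm and grips with 20 to 120 N. Pads are 22 mm wide; open, the fingers measure 114 mm over their backs; the gripper's body (76 mm by 85 mm) begins 54 mm behind the grasp point. The pads swing forward as they close: fully open they stand 13 mm farther back than shut.
Start: joints at [1.169, 0.3, 1.521, -0, 1.321, -0.067], TCP at [180.716, 519.453, 250.281] pointing down, gripper open.
Joint ranges: [-3.03, 3.03], [-0.79, 2.21], [0.23, 2.52], [-1.04, 4.18], [0, 3.07], [-2.55, 2.55]. Speed limits (rad/s): [2.22, 2.22, 2.57, 3.14, 3.14, 3.14].

INTERFACE

Orientations are given as a unit quaternion [w, x, y, z].
In Python, from rig import bot gives the robot as it stands. Calls block until the motion is done:
- bot.move_to(position, orientation): joint-space move of the TCP to a pose.
- bot.servo_line(position, attitude=None, speed=150, until_force=None): straight line of the TCP; attitude=None keeps the orientation; speed is the mean speed in mm/s. With until_force (N) it stops when the force on the tool has changed by that much, and returns True; else False.
- bot.move_joints(angles): joint-space move.
- bot.move_gripper(opening, grip_force=None): finger opening in mm; grip_force is the grip in N (None keeps the last); returns when the fingers have stopped.
- bot.dwell(seconds).
- bot.ik(position, orientation): joint angles nearest the present ones, or None.
- bot.read_state(): the state.
- bot.read_camera(name): name is "side" or "top" or "wrist"; returns a dict with "image" (420x560x3 uint8, blue, green, red), "depth" (420x560 float32, mm along the optical axis (not along the pixel's ray), 0 where there is no reading), "fovy" (degrees; the focal length in pixels is half the picture's height over the tangent of half this angle, whatever the lens; pixels are square), "cx", "cy" (the principal point, pixels), "eye" and "attitude" of the camera in the world; the wrist camera has in their place "mount" (4x4, takes a point from camera to tool coordinates, whose origin is the TCP and whose axes are the tool frame's). Camera axes: x right, y down, z forward; pixel columns grow to the right and rows downward; lengths in mm; the calibration is good to about 2 mm. A picture is of the moment at which its call begins: read the wrist's pose just before it.
A pose or a line that the arm cannot do raises bot.MotionError and nothing moves.
- bot.finish_job(): hands the job in, once; it reports no verdict.
The state is a dict: "clock": time; "joint_positions": joint angles; "qvel": joint speeds; "effort": joint torques, N m; "ee_pos": TCP position; "tool_rot": TCP orientation; "ft_force": force on the tool from outside, world axes, zero at the start; "moment": the same for the moment, N m; "grip_width": finger opening in mm.
Only numpy, scipy, OpenCV 4.12 (cv2) and the standard library are available. Lean on these libraries where they do the work, as an engineer would, in place of code of your own. Each camera call takes 0.05 s, during which the arm holds its last target. There are 200 camera calls.

TASK

Close up the pill organizer for the night: the eyeglass case was left lying across its open cells, so set the case down gently, flat and right way up inside the wooden tray, and lower both organizer lids until they are fully shut, without slamming them. Leave the cup, the flashlight and the medicine bottle standing where they are.

Things in the scene. Friction and masses are not known exactly. Their poses are not given: they have to be found in the camera images.
- organizer: Blue plastic pill organizer, fixed to the nightstand; an open box 85 (x) by 170 (y) by 40 high, walls 4 thick, eight cells. Origin at the centre of its underside. Its own +x side carries the hinges of two lids side by side; +y is its left.
- lid_left (a joint): Angle of the left (light blue) lid: 0 fully shut (lying flat on the rim), pi/2 upright, about 1.65 to 2.1 at the start (leaning back past upright, to the organizer's +x). The hinge is stiff: the lid stays where it is left, and about 1 N at its edge moves it.
- lid_right (a joint): Angle of the right (dark blue) lid; the same values and hinge as the left.
- lid_left_hinge (a point): Middle of the left lid's hinge line, on the organizer's +x rim, 40 above the nightstand, at organizer (42.5, 42.8). Axes as the organizer's; the hinge line runs along y. The lid is a flat plate, 86 from the hinge line to its free edge, 83.5 wide along the hinge and 6 thick; shut, it lies from 40 to 46 above the nightstand.
- lid_right_hinge (a point): The same for the right lid, at organizer (42.5, -42.8).
- lid_left_edge (a point): Middle of the left lid's free edge, on its outer face (the top face when shut).
- lid_right_edge (a point): The same for the right lid.
- case: Hard black eyeglass case, a rounded box 56 (x) by 160 (y, its length) by 40 high, 0.14 kg. Origin at the centre of its underside. At the start it lies along the organizer, on its rim (underside 40 above the nightstand), in front of the open lids.
- tray: Dark wooden tray, fixed, 200 (x, its length) by 100 (y) by 14 high, walls and floor 4 thick (inside 192 by 92, floor 4 above the nightstand). Origin at the centre of its underside. It lies to the left or to the right of the organizer.
- coaster: White ceramic coaster, fixed, 100 across and 8 high, on the side away from the tray. Origin at the centre of its underside.
- cup: Stainless steel cup, upright on the coaster, 74 across the rim and 90 high. Origin at the centre of its underside.
- flashlight: Small aluminium flashlight standing on its head behind the open lids, 36 across at the foot, 27 above, 108 high. Origin at the centre of its underside.
- bottle: Amber medicine bottle with a white cap, standing in front of the organizer, 44 across and 82 high. Origin at the centre of its underside.

How it is judged:
By the outcome, as a careful person would: the job done as asked, in the order asked, and still so for the second after the job is handed in, with the robot touching nothing.
It also fails if it takes over 64 s, if anything falls off the work surface, if the arm or the gripper's body presses on something with over 40 N, if the wrist force passes 120 N, or if a joint passes its speed limit or range.

## Working session

There is one attempt and no reset: what is moved stays moved. The work goes in short steps, each a Python script; the robot and the scene stay as the last script left them, time stands still between calls to the robot, and variables do not carry over. Pictures are saved under pics/ and viewed, on a budget of 10 in all, crops included, one or two more only if the job needs it, and the job is handed in when it is done.

```bash
ls; mkdir -p pics; cat > h.py <<'E'
import numpy as np, cv2
from rig import bot
from scipy.spatial.transform import Rotation as R
def rot(q): return R.from_quat([q[1],q[2],q[3],q[0]])
def cloud(c, pose=None):
    d=c["depth"]; h,w=d.shape; f=h/2/np.tan(np.radians(c["fovy"])/2)
    v,u=np.mgrid[:h,:w]; P=np.dstack([(u-c["cx"])*d/f,(v-c["cy"])*d/f,d])
    if pose is None: A=rot(c["attitude"]).as_matrix(); t=np.array(c["eye"])
    else:
        M=np.array(c["mount"]); T=rot(pose["tool_rot"]).as_matrix()
        A=T@M[:3,:3]; t=T@M[:3,3]+pose["ee_pos"]
    W=P@A.T+t; W[d==0]=np.nan; return W
E
python3 - <<'E'
from h import *
for n in("top","side"):
    c=bot.read_camera(n); cv2.imwrite(f"pics/{n}0.png",c["image"]); np.save(f"{n}0.npy",cloud(c)); print(n,c["fovy"],c["eye"],c["attitude"])
s=bot.read_state(); print(s["clock"],s["tool_rot"],s["grip_width"])
E
```

```text
pics
top 44.385286929176104 [502.76186374  15.39414172 991.61305171] [-0.02027082  0.70986188 -0.70276262  0.04254297]
side 52.23765975347303 [348.45213392 533.206886   622.36489823] [ 0.07490659 -0.19491361  0.89730441 -0.38889907]
0.1 [-0.57611889  0.57651023  0.40938458 -0.41003322] 85.34993157140974
```

View pics/top0.png

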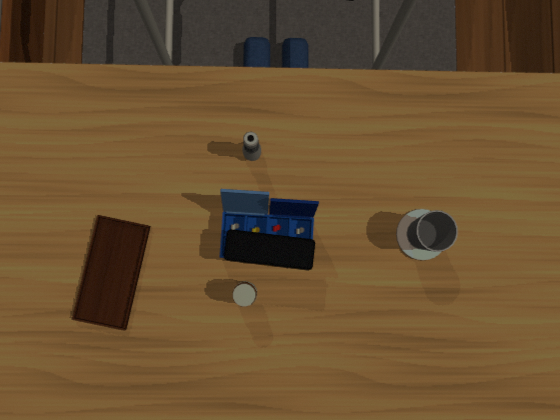

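View pics/side0.png

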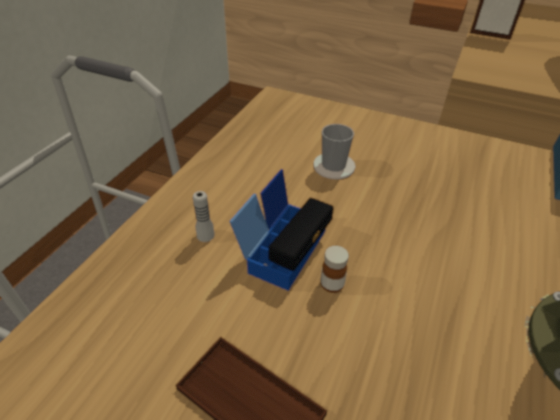

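Top view: the tray is on the left (corners ~(98,216),(150,225),(127,329),(73,319)). The case is at (270,250), the bottle at (244,295), in front of the case, and the flashlight at (251,145), behind. The left lid leans further back than the right one. Next I'll compute positions.

```bash
python3 - <<'E'
from h import *
np.set_printoptions(precision=1,suppress=True)
W=np.load("top0.npy"); im=cv2.imread("pics/top0.png")
def rect(m,name):
    P=W[m]; r=cv2.minAreaRect(P[:,:2].astype(np.float32)); print(name,len(P),"z",np.percentile(P[:,2],[5,50,95]),"ctr",np.array(r[0]),"size",np.array(r[1]),"ang",round(r[2],1),"corners",cv2.boxPoints(r).tolist() if 0 else "")
def box(u0,u1,v0,v1):
    m=np.zeros(W.shape[:2],bool); m[v0:v1,u0:u1]=1; return m
z=W[...,2]; b,g,r=[im[...,i].astype(int) for i in range(3)]
print("table",np.nanmedian(z[340:400,200:400]))
case=box(215,325,222,275)&(z>70)&(z<90)&(im.max(2)<40); rect(case,"case")
case=box(215,325,226,275)&(z>50)&(z<90); rect(case,"case2")
rect(box(60,160,205,340)&(z>7)&(z<20),"tray rim"); rect(box(60,160,205,340)&(z>1.5)&(z<20),"tray")
print("tray floor",np.nanmedian(z[260:290,100:120]))
rect(box(210,330,180,280)&(b>r+40)&(z>28)&(z<46),"org rim")
rect(box(210,330,180,280)&(b>r+25)&(z>5)&(z<46),"org all")
rect(box(215,268,180,214)&(b>r+15)&(z>48),"lidL")
rect(box(269,325,190,220)&(b>r+15)&(z>48),"lidR")
rect(box(230,262,280,310)&(z>70),"bottle cap")
rect(box(235,270,128,165)&(z>90),"flash top")
rect(box(235,270,128,165)&(z>10),"flash all")
rect(box(390,465,205,262)&(z>80),"cup")
for n,(u0,u1) in dict(L=(228,264),R=(275,312)).items():
    m=box(u0,u1,182,222)&(b>r+15)&(z>44); P=W[m]; print(n,P[np.argmax(P[:,2])])
    # plane fit
    c=P.mean(0); s=np.linalg.svd(P-c)[2][2]; print(c,s)
E
```

```text
table -0.12112243213118745
case 2749 z [75.7 79.4 82.1] ctr [532.8   9.4] size [159.8  55.7] ang 83.7 corners 
case2 2819 z [74.9 79.3 82.1] ctr [532.1   9.3] size [160.2  57.1] ang 83.6 corners 
tray rim 1129 z [ 7.2 12.5 16.4] ctr [489.6 305.7] size [101.5 200.5] ang 78.6 corners 
tray 7292 z [ 1.7  4.  14. ] ctr [490.5 310.7] size [255.6 187.7] ang 1.7 corners 
tray floor 4.3252862569900685
org rim 495 z [32.5 38.9 43.1] ctr [558.1  13.5] size [168.7  83.6] ang 87.0 corners 
org all 1003 z [ 5.3 34.3 43.8] ctr [558.7  13.5] size [169.   87.5] ang 87.3 corners 
lidL 952 z [ 52.8  92.6 122. ] ctr [617.3  53.2] size [80.5 29.3] ang 87.6 corners 
lidR 699 z [ 53.6  97.8 125.1] ctr [607.  -31.8] size [82.  19.3] ang 87.0 corners 
bottle cap 403 z [79.2 81.8 84.4] ctr [452.2  53. ] size [38.4 38.2] ang 46.9 corners 
flash top 198 z [ 95.6 107.  110.3] ctr [724.5  44.8] size [25.2 24.7] ang 0.7 corners 
flash all 420 z [ 20.6  86.5 109.6] ctr [722.2  45. ] size [29.9 34.2] ang 1.1 corners 
cup 466 z [81.3 94.5 99.1] ctr [ 567.4 -284.7] size [72.4 73.1] ang 44.7 corners 
L [628.2  22.4 124.1]
[616.6  51.6  88.3] [-0.9  0.1  0.3]
R [611.5 -38.7 127.2]
[606.1 -32.2  92.1] [-1.   0.1  0.2]
```

```bash
cat >> h.py <<'E'
def down(deg):
    a=np.radians(deg); x=np.array([np.cos(a),np.sin(a),0]); y=np.array([0,0,-1.])
    q=R.from_matrix(np.c_[x,y,np.cross(x,y)]).as_quat(); return [q[3],q[0],q[1],q[2]]
CASE=(532.5,9.4,-6.3); ORG=(558.3,13.5,-2.9); TRAY=(489.6,305.7,-11.4)
E
python3 - <<'E'
from h import *
np.set_printoptions(precision=2,suppress=True)
print(bot.tip_reach,np.array(bot.read_camera("wrist")["mount"]))
for n,p,a in (("case",(CASE[0],CASE[1],70),CASE[2]),("tray",(TRAY[0],TRAY[1],35),TRAY[2]+90),("lidL",(660,55,130),87.1),("lidR",(520,-35,65),87.1)):
    for k in (0,180): print(n,a+k,bot.ik(p,down(a+k)))
bot.move_to([CASE[0],CASE[1],200],down(CASE[2])) if bot.ik([CASE[0],CASE[1],200],down(CASE[2])) is not None else None
s=bot.read_state(); c=bot.read_camera("wrist"); cv2.imwrite("pics/w1.png",c["image"]); np.save("w1.npy",cloud(c,s)); print(s["clock"],s["ee_pos"],s["joint_positions"])
E
```

```text
19.0 [[   1.     -0.     -0.      0.71]
 [   0.     -0.26    0.96 -122.76]
 [  -0.     -0.96   -0.26   67.38]
 [   0.      0.      0.      1.  ]]
case -6.3 [-0.05  0.48  1.73 -0.    0.93  0.06]
case 173.7 None
tray 78.6 [ 0.49  0.62  1.61 -0.    0.91 -0.88]
tray 258.6 [ 0.49  0.62  1.61 -0.    0.91  2.26]
lidL 87.1 [ 0.03  0.66  1.29 -0.    1.2  -1.49]
lidL 267.1 [ 0.03  0.66  1.29 -0.    1.2   1.65]
lidR 87.1 [-0.14  0.47  1.76 -0.    0.91 -1.66]
lidR 267.1 [-0.14  0.47  1.76 -0.    0.91  1.48]
2.375 [532.52  10.12 200.08] [-0.05  0.31  1.63  0.    1.2   0.06]
```

View pics/w1.png

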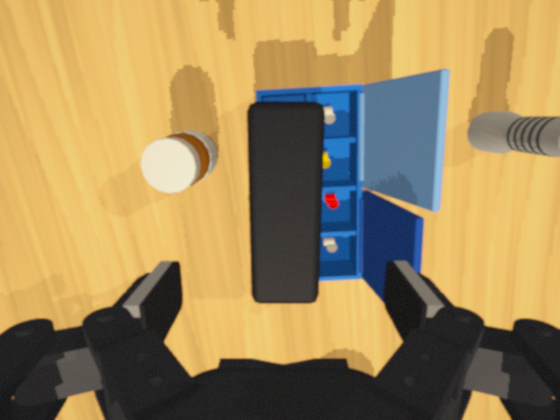

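The wrist view shows the case at (285,200) between the jaws. The lids are to the right, the right lid's edge (~(400,290)) close under the right finger. I'll check how wide the fingers and knuckles are, and refine the positions.

```bash
python3 - <<'E'
from h import *
np.set_printoptions(precision=1,suppress=True)
W=np.load("w1.npy"); im=cv2.imread("pics/w1.png"); s=bot.read_state()
T=rot(s["tool_rot"]).as_matrix(); L=(W-s["ee_pos"])@T
ok=~np.isnan(W[...,0])
for a in range(-110,20,10):
    m=ok&(L[...,1]>a)&(L[...,1]<a+10)&(W[...,2]>140); 
    if m.sum(): print(a,m.sum(),"x",np.percentile(L[m][:,0],[0.5,99.5]),"z",np.percentile(L[m][:,2],[1,99]))
z=W[...,2]; b,g,r=[im[...,i].astype(int) for i in range(3)]
def rect(m,n):
    P=W[m]; q=cv2.minAreaRect(P[:,:2].astype(np.float32)); print(n,len(P),np.percentile(P[:,2],[5,50,95]),np.array(q[0]),np.array(q[1]),q[2])
m=ok.copy(); m[:90]=0; m[310:]=0; m[:,:235]=0; m[:,335:]=0
rect(m&(z>70)&(z<90)&(im.max(2)<60),"case")
m=ok.copy(); m[:75]=0; m[290:]=0; m[:,:235]=0; m[:,368:]=0
rect(m&(z>33)&(z<45)&(b>r+40),"org")
for n,(u0,u1,v0,v1) in dict(L=(366,445,80,205),R=(366,422,200,290)).items():
    P=W[v0:v1,u0:u1][(ok&(b>r+15)&(z>46)&(z<135))[v0:v1,u0:u1]]; t=P[P[:,2]>np.percentile(P[:,2],97)]
    c=np.median(P,0); nn=np.linalg.svd(P-P.mean(0),full_matrices=False)[2][2]; print(n,len(P),"top",t.mean(0),P[:,2].max(),"xmin",P[:,0].min(),nn)
E
```

```text
-90 5 x [-19.8  19.8] z [21.5 21.9]
-80 6873 x [-30.8  30.1] z [11.5 21.3]
-70 12720 x [-61.   59.9] z [ 2.3 18.6]
-60 9901 x [-70.4  69.6] z [-8.  18.4]
-50 12744 x [-73.3  71.9] z [-10.2  14.6]
-40 2164 x [-69.5  69.1] z [ 4.1 14.8]
-30 1762 x [-56.3  55.6] z [-5.6 12.4]
-20 1963 x [-56.4  55.7] z [-9.7 12.3]
-10 1541 x [-56.4  55.6] z [-9.8 12.3]
0 573 x [-49.1  48.4] z [-9.7 12.2]
case 9665 [76.8 78.9 80.1] [534.3   9.6] [155.1  53.4] 83.65961456298828
org 3009 [33.5 39.3 43.6] [559.3  12.6] [169.5  86.4] 87.25929260253906
L 9253 top [628.8  51.9 121.3] 122.70373352417542 xmin 600.8056209738553 [ 0.9 -0.1 -0.3]
R 3729 top [615.   -8.9 124. ] 124.9657161014481 xmin 597.4103381236029 [ 1.  -0.1 -0.2]
```

```bash
python3 - <<'E'
from h import *
np.set_printoptions(precision=2,suppress=True)
gx,gy=534.7,21.4
bot.move_gripper(68,40)
bot.servo_line([gx,gy,200],speed=100)
print(bot.servo_line([gx,gy,66],speed=100,until_force=6))
bot.move_gripper(40,40); s=bot.read_state(); print(s["clock"],s["grip_width"],s["ee_pos"],s["ft_force"])
if 50<s["grip_width"]<60:
    bot.servo_line([gx,gy,76],speed=40); bot.servo_line([gx,gy,200],speed=150)
    s=bot.read_state(); print(s["clock"],s["grip_width"],s["ft_force"],s["moment"])
    tx,ty=TRAY[0]-11.8,TRAY[1]+2.4
    bot.move_to([tx,ty,160],down(78.6))
    s=bot.read_state(); print(s["clock"],s["grip_width"],s["ee_pos"],s["ft_force"])
    c=bot.read_camera("wrist"); cv2.imwrite("pics/w2.png",c["image"]); np.save("w2.npy",cloud(c,s))
E
```

```text
False
4.775 55.4548213446948 [535.    21.38  66.69] [-1.64  1.03  5.75]
6.15 55.542905290720384 [ 0.29 -0.64 -3.16] [ 0.03  0.02 -0.04]
7.2833 55.608752896155416 [478.17 307.37 159.84] [-0.02 -0.16 -1.62]
```

View pics/w2.png

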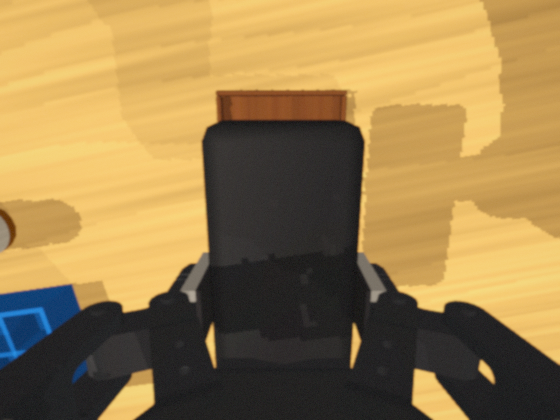

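The case is aligned with the tray: the far tray wall spans columns 218–350 and the case spans 205–362, both centred at ~284. Lowering it now.

```bash
python3 - <<'E'
from h import *
np.set_printoptions(precision=2,suppress=True)
W=np.load("w2.npy"); P=W[93:97,225:343].reshape(-1,3); m=np.abs(P[:,2]-12)<5; print("far wall",np.nanmean(P[m],0), "expect",TRAY[0]-98.*.98,TRAY[1]+98*.198)
tx,ty=TRAY[0]-11.8,TRAY[1]+2.4
bot.servo_line([tx,ty,42],speed=100); bot.dwell(.2)
print(bot.servo_line([tx,ty,27.5],speed=15,until_force=3))
s=bot.read_state(); print(s["clock"],s["grip_width"],s["ee_pos"],s["ft_force"],s["moment"])
E
```

```text
far wall [396.73 325.49  12.62] expect 393.56000000000006 325.104
True
9.5917 55.1871063163471 [477.75 308.08  30.78] [-0.94 -1.24  6.56] [0.01 0.17 0.01]
```

```bash
python3 - <<'E'
from h import *
np.set_printoptions(precision=2,suppress=True)
x,y,z=bot.read_state()["ee_pos"]
bot.servo_line([x,y,z-.5],speed=10)
bot.move_gripper(68); bot.servo_line([x,y,170],speed=120); bot.move_gripper(0,30)
s=bot.read_state(); print(s["clock"],s["ft_force"],s["grip_width"])
c=bot.read_camera("top"); cv2.imwrite("pics/top1.png",c["image"][150:360,40:340]); W=cloud(c); z=W[...,2]
m=np.zeros(z.shape,bool); m[200:345,60:165]=1; m&=(z>36)&(z<50)&(c["image"].max(2)<60); P=W[m]
r=cv2.minAreaRect(P[:,:2].astype(np.float32)); print(len(P),np.percentile(P[:,2],[2,50,98]),r)
E
```

```text
12.0917 [-0.03 -0.69 -0.  ] 0.09991696859073236
2400 [37.69 43.71 47.3 ] ((490.18634033203125, 306.89166259765625), (56.88249588012695, 159.87396240234375), 78.50371551513672)
```

View pics/top1.png

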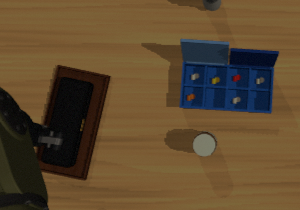

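The case lies centred in the tray, flat and 40 high. Next is the left lid.

```bash
cat >> h.py <<'E'
OC=(558.8,13.0); OY=-2.8; Q=down(90+OY)
def ow(x,y,z):
    a=np.radians(OY); return [OC[0]+x*np.cos(a)-y*np.sin(a),OC[1]+x*np.sin(a)+y*np.cos(a),z]
def tip(cx,y,cz): return ow(cx+12,y,cz+19)   # front-bottom corner of closed fingers at (cx,cz)
def shut(y,x0,r=70):
    def say(t):
        s=bot.read_state(); print(t,round(s["clock"],2),np.round(s["ee_pos"],1),np.round(s["ft_force"],1))
    bot.move_to(tip(x0,y,190),Q); bot.servo_line(tip(x0,y,40+r),speed=120); say("behind")
    if bot.servo_line(tip(50,y,40+r),speed=60,until_force=12): say("STOP"); return
    say("upright")
    for t in np.radians([75,60,45,30,17,6]):
        if bot.servo_line(tip(42.5-r*np.cos(t)+6*np.sin(t),y,40+r*np.sin(t)+6*np.cos(t)),speed=50,until_force=12): say("STOP"); return
        say(round(t,2))
    p=tip(42.5-r,y,44.5); print(bot.servo_line(p,speed=15,until_force=6)); say("down")
    x,yy,z=bot.read_state()["ee_pos"]
    bot.dwell(.2); bot.servo_line([x,yy,z+12],speed=40); bot.servo_line([x,yy,200],speed=150); say("up")
E
python3 - <<'E'
from h import *
shut(45,88)
c=bot.read_camera("side"); cv2.imwrite("pics/s1.png",c["image"][120:330,150:400])
E
```

```text
behind 14.17 [661.3  53.2 129.9] [ 0.7 -1.3  0.5]
upright 14.95 [623.1  54.9 129.1] [-0.9  0.1  0.3]
1.31 15.5 [603.1  55.9 128.3] [ 1.2 -0.1 -0. ]
1.05 16.02 [585.6  56.7 122.7] [ 0.6 -0.3  0.3]
0.79 16.53 [570.1  57.5 112.7] [-0.4  0.6  0.9]
0.52 17.05 [557.8  58.1  99.1] [1.  0.1 0.2]
0.3 17.52 [550.2  58.5  85. ] [ 0.2  0.6 -0.5]
0.1 17.93 [546.3  58.7  72. ] [-0.8 -0.9  0.6]
True
down 18.46 [545.8  58.7  64.9] [-3.  -0.5  6.4]
up 20.09 [545.4  58.7 199. ] [-0.1 -0.2  0.4]
```

View pics/s1.png

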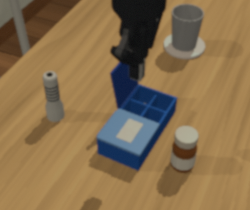

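The left lid is down; contact came at tip height 45.9, against a nominal lid top of 46. Now the right lid.

```bash
python3 - <<'E'
from h import *
np.set_printoptions(precision=2,suppress=True)
shut(-45,80)
bot.move_to(ow(-90,0,260),Q)
s=bot.read_state(); c=bot.read_camera("wrist"); cv2.imwrite("pics/w3.png",c["image"])
bot.move_to([250,350,280],Q); c=bot.read_camera("top"); cv2.imwrite("pics/top2.png",c["image"]); W=cloud(c)
P=W[~np.isnan(W[...,0])]; a=np.radians(OY); d=P[:,:2]-OC; ox=d@[np.cos(a),np.sin(a)]; oy=d@[-np.sin(a),np.cos(a)]
for n,sy in(("L",1),("R",-1)):
    for x0,x1 in((-38,-20),(-9,9),(20,38)):
        m=(ox>x0)&(ox<x1)&(oy*sy>8)&(oy*sy<78)&(P[:,2]>0)&(P[:,2]<140); print(n,x0,np.percentile(P[m][:,2],[5,50,95]))
print(bot.read_state()["clock"])
z=W[...,2]
for n,(u0,u1,v0,v1,zz) in dict(case=(60,165,200,345,36),bottle=(225,265,275,315,70),flash=(235,270,128,165,90),cup=(390,465,205,262,80)).items():
    Q_=W[v0:v1,u0:u1]; Q_=Q_[(Q_[...,2]>zz)&(Q_[...,2]<130)]; print(n,len(Q_),cv2.minAreaRect(Q_[:,:2].astype(np.float32)))
E
```

```text
behind 21.57 [648.9 -36.3 130. ] [ 0.1 -0.3  0.1]
upright 22.23 [618.7 -35.  129.3] [ 0.5  0.2 -0.3]
1.31 22.77 [598.7 -34.  128.3] [ 0.3 -0.2 -0.3]
1.05 23.29 [581.1 -33.1 122.7] [-0.6  0.  -0.5]
0.79 23.81 [565.7 -32.4 112.7] [ 0.4 -0.5  0.3]
0.52 24.32 [553.4 -31.8  99.1] [0.3 0.4 0.4]
0.3 24.79 [545.8 -31.4  85. ] [ 0.6  0.  -0.2]
0.1 25.21 [541.9 -31.2  72. ] [0.6 0.6 0.1]
True
down 25.73 [541.4 -31.2  64.9] [-1.9 -0.5  7.1]
up 27.37 [541.  -31.2 199. ] [-0.8  0.4 -0.5]
L -38 [43.03 45.85 48.73]
L -9 [43.58 46.49 49.19]
L 20 [42.73 45.98 48.37]
R -38 [43.09 45.67 48.5 ]
R -9 [43.4  46.36 48.81]
R 20 [43.1  45.49 48.09]
29.4417
case 2698 ((490.37371826171875, 307.25811767578125), (56.97745132446289, 159.69297790527344), 78.40021514892578)
bottle 404 ((452.2193603515625, 53.0081901550293), (38.295780181884766, 38.223873138427734), 46.41484069824219)
flash 201 ((724.81103515625, 44.835487365722656), (26.084392547607422, 24.702272415161133), 0.7464321851730347)
cup 464 ((567.5223388671875, -284.2420654296875), (72.02165222167969, 73.1577377319336), 41.37606430053711)
```

View pics/top2.png

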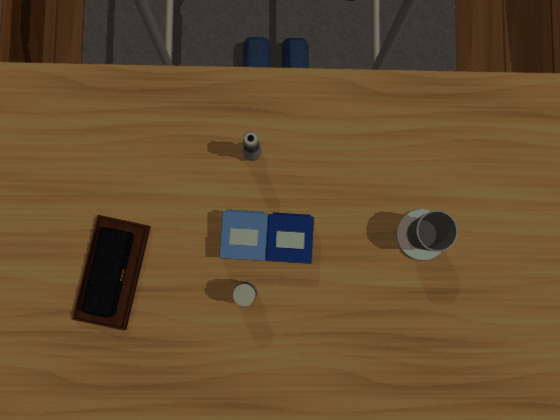

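View pics/w3.png

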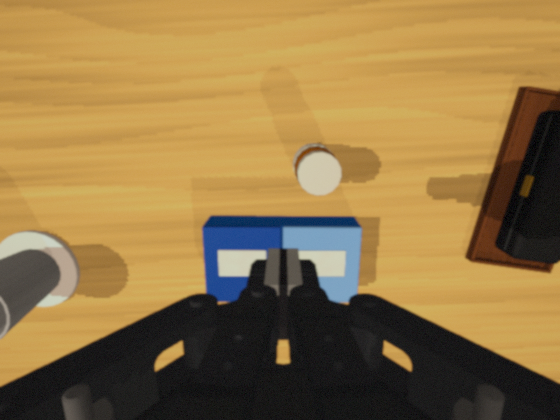

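Both lids lie flat at 46 mm from front to back. The case is in the tray, and the bottle, flashlight and cup are where they started.

```bash
python3 -c "
from rig import bot
bot.dwell(.3); print(bot.finish_job())"
```

```text
the job is handed in; nothing more can be done
None
```

I moved the eyeglass case from the organizer into the tray, then closed the left lid and the right lid. The job was handed in at about 30 s, well under the 64 s limit.

- **Case:** It was lowered at 15 mm/s until it touched the tray floor. It ended within 2 mm of the tray's centre, and its top read 43.7 mm, against 44 mm expected when lying flat on the floor.
- **Lids:** Each was swung over slowly and pressed down at 15 mm/s until about 6–7 N of contact. Both read 45.5–46.5 mm from front edge to hinge, against 46 mm when shut.
- **Other items:** The bottle, flashlight and cup measured within about 0.5 mm of where they started, all still upright.

The arm was clear of everything at hand-in. No check failed. The wrist camera put one tray wall about 3 mm from where the top camera implied, which was well inside the 16 mm of room there.

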